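# Test a customer's remote fob: brace the tester on the bench stop and press its button

## Robot

A 6-joint arm with a two-finger parallel gripper is mounted at the origin on a cart in front of the work surface, level with it; the furniture and walls round the work are solid. World frame = base frame: x ahead of the robot, y to its left, z up, the work surface at z = 0. Lengths are in m, angles in rad, forces in N, time in s.
With the tool pointing down it reaches from about 0.35 to 0.85 m from the base axis. Payload 8.1 kg.
Tool frame: the origin (TCP) lies at the centre of the arm's flange, where the gripper is bolted on; the fingertips stand 173 mm ahead of it and the grasp point (between the pads) lies 155 mm ahead of it; z points along the fingers, y is the line along which they close (so a half turn about z gives the same grasp; the last joint's range is limited). The gripper opens to 85 mm and grips with 20 to 120 N. Pads are 22 mm wide; open, the fingers measure 114 mm over their backs; the gripper's body (76 mm by 85 mm) begins 54 mm behind the grasp point. The pads swing forward as they close: fully open they stand 13 mm farther back than shut.
Start: joints at [1.128, 0.13, 1.488, -0, 1.523, -0.085], TCP at [0.21, 0.562, 0.405] pointing down, gripper open.
Joint ranges: [-2.96, 2.96], [-0.89, 2.26], [0.02, 2.5], [-1.34, 4.48], [0, 2.73], [-2.66, 2.66]. Speed limits (rad/s): [2.39, 2.39, 2.79, 3.14, 3.14, 3.14].

## Interface

Orientations are given as [roll, pitch, yaw] about the fixed x, y, z axes, in that order (R = Rz(yaw) Ry(pitch) Rx(roll)).
In Python, from rig import * gives the robot as it stands.
- The arm moves only by the shell command python3 -m jog 'ROWS' [OPENING] [FORCE]. ROWS is JSON, a list of rows, each a list of 2 entries, a list of its own where there are three numbers: the shift along the tool's x, y, z in m, then the turn, a rotation vector about the tool's x, y, z in degrees. In form: [[[dx, dy, dz], [ax, ay, az]], ...]. A call has 1 to 20 rows; each row is the pose to reach, as a shift and turn from the pose commanded when the call began, along the tool's axes at that moment; what a row does not reach only later rows make up. A row lasts 1/10 s, in which the tool goes at most 50 mm and 8.59 degrees, less where a joint would pass 70% of its speed; a pose out of reach is approached as far as the arm can. A call with a gripper value outside its range is refused whole. OPENING is the closure, from 0 (fully open) to 1 (shut), set as the call begins (- or left out, the last holds). The fingers move at their own pace and stop on an object; FORCE is the grip in N (left out, the last holds). Time passes only in rows, so rows that repeat a pose let the fingers close. It gives the time, the measured TCP pose, the force, the opening and the grip force at its end, in the units of the state.
- observe(): the state, without advancing time (a new reading comes with each control period).
- snapshot(name): name is "scene" or "top" or "wrist"; returns a dict with "img" (400x640x3 uint8, red, green, blue), "camera_matrix" (3x3 intrinsics, pixels), "xyz" and "orientation" of the camera in the world. Camera axes: x right, y up, looking along -z (the intrinsics and any distortion apply to the point x, -y, -z); pixel columns grow to the right and rows downward; lengths in m; the calibration is good to about 2 mm. A picture is of the moment at which its call begins. There is no depth.
- sign_off(): hands the job in; it is judged then, once.
The state is a dict: "clock": time; "joints": joint angles; "joint_vel": joint speeds; "effort": joint torques, N m; "position": TCP position; "orientation": TCP orientation; "wrist_force": force on the tool from outside, world axes, zero at the start; "torque": the same for the moment, N m; "finger_gap": finger opening in m; "gripper_force": force on a finger pad.
Only numpy, scipy, OpenCV 4.12 (cv2) and the standard library are available. Lean on these libraries where they do the work, as an engineer would, in place of code of your own. Each camera call takes 0.05 s, during which the arm holds its last target. There are 200 camera calls.

## Task

Test the remote fob: slide the loose fob tester (the grey device with the remote fob and a stub antenna on top) straight back until its rear edge is flush against the dark steel stop at the far end of its board, and press the button on its front edge fully in, so that the stop takes the push. Then let the button come out again and leave the tester lying flush against the stop. Leave the key reader, the similar device with a key on top, where it is.

Things in the scene. Friction and masses are not known exactly. Their poses are not given: they have to be found in the camera images.
- fob_tester: Loose grey device lying flat, 90 long (x) x 76 wide (y) x 34 mm high; on top a black remote fob (35 x 59 x 14, fixed) and a stub antenna (30 mm, rear corner). 0.3 kg, slides under 1 to 3 N. Origin: centre of underside. +x: to its flat rear edge (45 mm off), which faces the stop; -x: front edge with the button. Starts 20 to 65 mm from the stop, up to 7 degrees skew, left or right of the key reader.
- fob_tester_press (a point): Centre of the front face of the tester's black push button, mid front edge, 19 mm above the tester's underside (29 mm above the worktop); the face is 30 mm wide (y) x 16 high and stands 12 mm proud of the housing (57 mm from the tester's origin) when out, 6 mm when fully in. Axes as the tester's: pushed level along +x; this point moves with the button.
- fob_tester_button (a joint): Travel of the tester's spring button in m: 0 out, 0.006 fully in. It starts to move at 3 N and is fully in at 5 N; it springs back when released. With nothing behind it the tester slides away before the button is in.
- bench_stop: The stop: dark steel angle bar, 280 mm long (y), 30 mm high, upright leg 6 mm thick, fixed across the far end of a fixed plywood board (230 x 280 mm, 10 mm thick) on which both devices lie. Origin: foot of the middle of its flat front face, on the board's top. +x points square into the bar, away from the devices; front face: plane x = 0. The board spans x -200 to +30 mm.
- key_reader: Loose grey device of the same housing, size and front button as the tester, but with a black car key (31 x 73 mm) instead of a fob on top, and no antenna. Origin and axes as the tester's. It stands beside the tester, at least 40 mm away, and must stay where it is.

How it is judged:
On the way:
1. the tester's rear edge is against the bench stop and its button is pressed fully in while the stop takes the push (value of joint fob_tester_button above 0.0045 m and contact force between fob_tester and bench_stop above 2 N and angle between the x axis of fob_tester and the x axis of bench_stop, either way round below 0.17 rad), for 0.2 s.
At the end, for the whole second after the job is handed in: The tester lies flat and still, its rear edge within 12 mm of the bench stop's front face and square to it within 10 degrees, and its button is out again (less than 2 mm in) (value of joint fob_tester_button below 0.002 m and x of fob_tester in the frame of bench_stop between -0.057 and -0.04 m and angle between the x axis of fob_tester and the x axis of bench_stop, either way round below 0.17 rad and angle between fob_tester's own z axis and vertical below 0.1 rad and linear speed of fob_tester below 0.02 m/s); the robot touches nothing.
It fails at once if the key reader is shifted by more than 20 mm (distance of key_reader from where it was at the start of the episode above 0.02 m).
It also fails if it takes over 40 s, if anything falls off the work surface, if the arm or the gripper's body presses on something with over 40 N, if the wrist force passes 120 N, or if a joint passes its speed limit or range.

## Working session

There is one attempt and no reset: what is moved stays moved. The work goes in short steps, Python scripts to look and compute and a shell command to move; the robot and the scene stay as the last step left them, time stands still between calls to the robot, and variables do not carry over. Pictures are saved under pics/ and viewed, at most 10 in all, crops included, and the job is handed in when it is done.

```bash
mkdir -p pics; python3 - <<'E'
from rig import *
import cv2
o=observe(); print(o["position"],o["orientation"],o["finger_gap"],o["clock"])
for n in("top","scene"):
    s=snapshot(n); cv2.imwrite(f"pics/{n}1.png",s["img"][:,:,::-1]); print(n,s["camera_matrix"],s["xyz"],s["orientation"],[k for k in s])
E
```

```text
[0.2099999  0.56180585 0.40364414] [-3.13977366e+00 -1.63574263e-04  2.78382439e+00] 0.0852923162457619 0.0
top [[484.61018355   0.         320.70328783]
 [  0.         484.61018355 206.03412896]
 [  0.           0.           1.        ]] [0.39203842 0.04535375 0.90065807] [ 0.19946628  0.00645402 -1.54517286] ['img', 'camera_matrix', 'xyz', 'orientation']
scene [[409.1372439    0.         320.8154381 ]
 [  0.         409.1372439  202.60490327]
 [  0.           0.           1.        ]] [ 0.10254433 -0.55180908  0.41865098] [ 1.14352584  0.01270808 -0.63260218] ['img', 'camera_matrix', 'xyz', 'orientation']
```

View pics/top1.png

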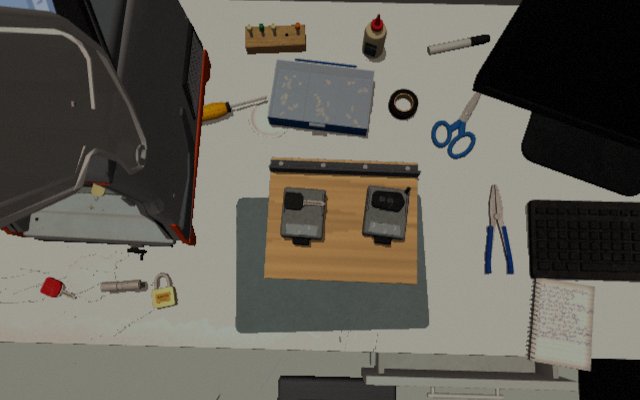

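View pics/scene1.png

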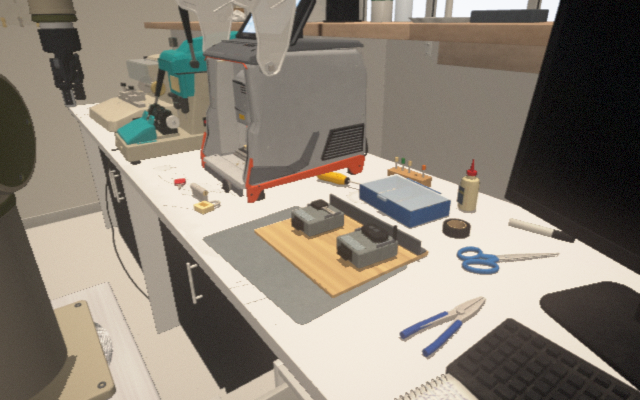

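The top view shows the board, with the key reader at about (303,213) and the tester, with its antenna, at about (386,212). The steel stop runs along row ~168. I'll enlarge this area to pick out the corners.

```bash
cat >h.py <<'E'
import numpy as np
from scipy.spatial.transform import Rotation as R
K=np.array([[484.61018355,0,320.70328783],[0,484.61018355,206.03412896],[0,0,1]])
C=np.array([0.39203842,0.04535375,0.90065807]);O=R.from_euler('xyz',[0.19946628,0.00645402,-1.54517286]).as_matrix()
def ray(u,v,z,K=K,C=C,O=O):
    d=np.linalg.inv(K)@[u,v,1]; d=O@[d[0],-d[1],-d[2]]
    return C+d*(z-C[2])/d[2]
E
python3 - <<'E'
import cv2
i=cv2.imread("pics/top1.png")[150:290,255:435]
cv2.imwrite("pics/crop.png",cv2.resize(cv2.convertScaleAbs(i,alpha=1.6),(720,560),interpolation=cv2.INTER_CUBIC))
E
```

```text
(no output)
```

View pics/crop.png

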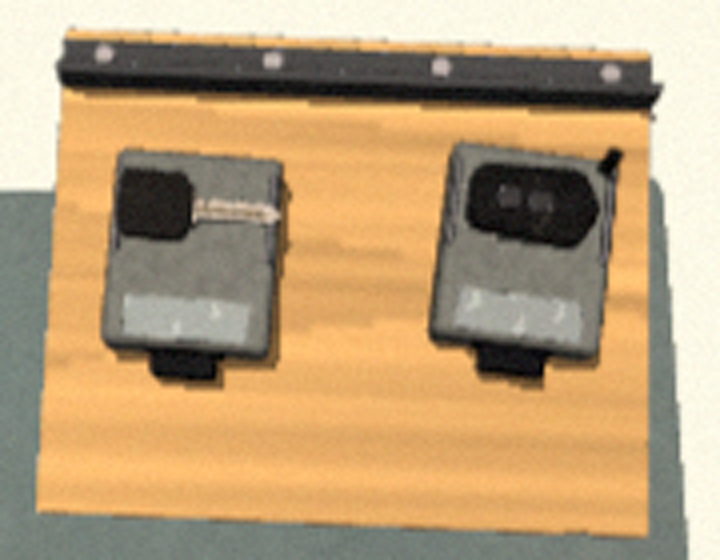

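```bash
cat > m.py <<'E'
from h import *
def p(n,u,v,z): r=ray(255+u/4,150+v/4,z); print(n,r.round(4)); return r
ang=lambda a,b:np.degrees(np.arctan2(*(b-a)[[1,0]])).round(2)
fl,fr,rr,rl=[p("board",u,v,.01) for u,v in((37,513),(647,536),(650,55),(65,30))]
print(ang(fl,rl),ang(fr,rr),ang(fr,fl)-90,ang(rr,rl)-90)
a=p("stop face foot L",62,88,.01);b=p("stop R",655,107,.01);print(ang(b,a)-90)
a=p("stop top front L",60,70,.04);b=p("R",660,88,.04);print(ang(b,a)-90)
for n,c in(("T",((453,145),(617,160),(598,360),(432,338))),("K",((120,150),(285,160),(272,357),(105,348)))):
    q=[p(n,*x,.044) for x in c]; print("centre",np.mean(q,0),ang(q[3],q[0]),ang(q[2],q[1]),ang(q[1],q[0])-90,ang(q[2],q[3])-90)
p("btn L",478,374,.037);p("btn R",544,377,.037)
E
python3 m.py
```

```text
board [0.4352 0.1551 0.01  ]
board [ 0.4319 -0.1221  0.01  ]
board [ 0.6586 -0.1266  0.01  ]
board [0.6644 0.1528 0.01  ]
-0.56 -1.14 -0.6899999999999977 -1.1899999999999977
stop face foot L [0.6356 0.1529 0.01  ]
stop R [ 0.633  -0.1287  0.01  ]
-0.5300000000000011
stop top front L [0.636  0.1506 0.04  ]
R [ 0.634  -0.1252  0.04  ]
-0.4200000000000017
T [ 0.6038 -0.0301  0.044 ]
T [ 0.5986 -0.1045  0.044 ]
T [ 0.5071 -0.0951  0.044 ]
T [ 0.5151 -0.0213  0.044 ]
centre [ 0.55615381 -0.06274585  0.044     ] -5.67 -5.86 -4.010000000000005 -6.219999999999999
K [0.5978 0.1211 0.044 ]
K [0.595 0.046 0.044]
K [0.5049 0.0497 0.044 ]
K [0.507  0.1241 0.044 ]
centre [0.55117013 0.08523704 0.044     ] -1.92 -2.34 -2.180000000000007 -1.6800000000000068
btn L [ 0.5004 -0.0426  0.037 ]
btn R [ 0.4998 -0.072   0.037 ]
```

```bash
python3 -m jog '[[[-0.438,-0.5,0],[0,0,-19.8]],[[-0.438,-0.5,0],[0,0,-19.8]],[[-0.438,-0.5,0],[0,0,-19.8]],[[-0.438,-0.5,0],[0,0,-19.8]],[[-0.438,-0.5,0],[0,0,-19.8]],[[-0.438,-0.5,0],[0,0,-19.8]],[[-0.438,-0.5,0],[0,0,-19.8]],[[-0.438,-0.5,0],[0,0,-19.8]],[[-0.438,-0.5,0],[0,0,-19.8]],[[-0.438,-0.5,0],[0,0,-19.8]],[[-0.438,-0.5,0],[0,0,-19.8]],[[-0.438,-0.5,0],[0,0,-19.8]],[[-0.438,-0.5,0],[0,0,-19.8]],[[-0.438,-0.5,0.104],[0,0,-19.8]],[[-0.438,-0.5,0.104],[0,0,-19.8]],[[-0.438,-0.5,0.104],[0,0,-19.8]],[[-0.438,-0.5,0.104],[0,0,-19.8]],[[-0.438,-0.5,0.104],[0,0,-19.8]],[[-0.438,-0.5,0.104],[0,0,-19.8]],[[-0.438,-0.5,0.104],[0,0,-19.8]]]' 1 20
```

```text
clock: 2.1
position: [0.4461, -0.0595, 0.303]
orientation: [-3.141, 0.004, 3.13]
wrist_force: [0.9, 0.6, -0.1]
finger_gap: 0.0002
gripper_force: 0.0
```

```bash
python3 -m jog '[[[0,0,0.045],[0,0,0]],[[0,0,0.09],[0,0,0]],[[0,0,0.09],[0,0,0]],[[0,0,0.09],[0,0,0]]]'; python3 - <<'E'
from rig import *
import cv2,numpy as np
from scipy.spatial.transform import Rotation as R
s=snapshot("scene");i=s["img"][:,:,::-1]
O=R.from_euler('xyz',s["orientation"]).as_matrix()
p=np.array(observe()["position"])
for l in(.155,.173,.186):
    c=O.T@(p-[0,0,l]-s["xyz"]); q=s["camera_matrix"]@[c[0],-c[1],-c[2]]; q=q[:2]/q[2]; print(l,q,(q-[240,140])*4)
i=i[140:290,240:440]
cv2.imwrite("pics/s2.png",cv2.resize(cv2.convertScaleAbs(i,alpha=1.5),None,fx=4,fy=4,interpolation=cv2.INTER_CUBIC))
E
```

```text
clock: 2.5
position: [0.4453, -0.0595, 0.2114]
orientation: [3.141, -0.001, 3.13]
wrist_force: [0.6, -0.4, 0.9]
finger_gap: -0.0
gripper_force: 0.0
0.155 [315.48661569 249.52618803] [301.94646276 438.10475213]
0.173 [315.67625072 258.56048442] [302.70500286 474.24193769]
0.186 [315.81072622 264.96695676] [303.24290487 499.86782705]
```

View pics/s2.png

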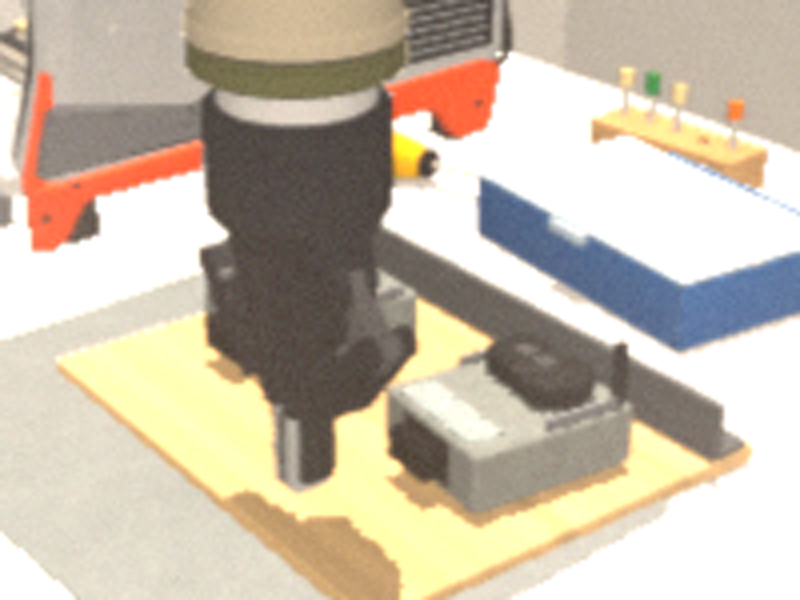

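The closed fingertip is at about (303,485), in front of the button face at (418,450). The tip matches 173 mm below the TCP. Next I'll lower to button height and close the gap to the button.

```bash
python3 -m jog '[[[0,0,0.02],[0,0,0]],[[0,0,0.02],[0,0,0]],[[-0.02,0,0.02],[0,0,0]],[[-0.035,0,0.02],[0,0,0]],[[-0.04,0,0.02],[0,0,0]],[[-0.044,0,0.02],[0,0,0]],[[-0.048,0,0.02],[0,0,0]],[[-0.052,0,0.02],[0,0,0]],[[-0.056,0,0.02],[0,0,0]],[[-0.06,0,0.02],[0,0,0]],[[-0.064,0,0.02],[0,0,0]],[[-0.064,0,0.02],[0,0,0]]]'; python3 - <<'E'
from rig import *
import cv2
s=snapshot("top");i=s["img"][150:290,255:435,::-1]
cv2.imwrite("pics/t3.png",cv2.resize(cv2.convertScaleAbs(i,alpha=1.6),(720,560),interpolation=cv2.INTER_CUBIC))
E
```

```text
clock: 3.75
position: [0.5098, -0.0605, 0.1907]
orientation: [-3.142, 0.001, 3.129]
wrist_force: [-0.3, -0.1, 0.1]
finger_gap: 0.0003
gripper_force: 0.0
```

View pics/t3.png

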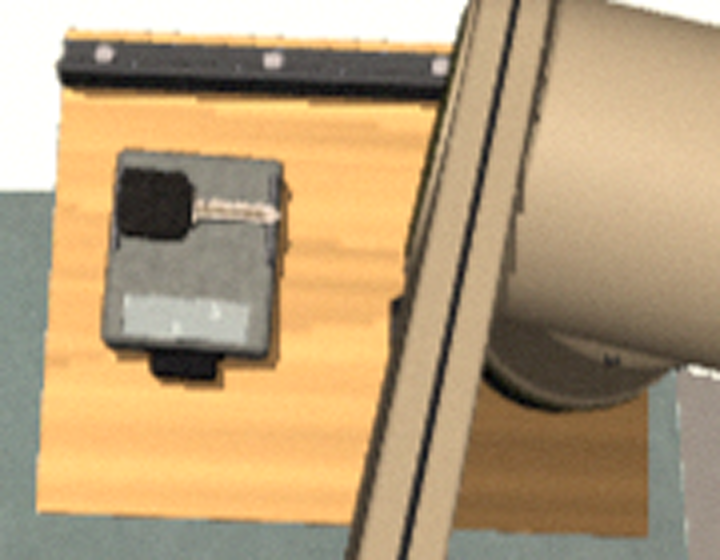

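The arm hides the tester from the top camera, and the key reader hasn't moved. I'll keep pushing slowly, watch the force, and use the scene view instead.

```bash
python3 -m jog '[[[-0.002,0,0],[0,0,0]],[[-0.004,0,0],[0,0,0]],[[-0.006,0,0],[0,0,0]],[[-0.008,0,0],[0,0,0]],[[-0.008,0,0],[0,0,0]]]'; python3 - <<'E'
from rig import *
import cv2
s=snapshot("scene");i=s["img"][140:290,240:440,::-1]
cv2.imwrite("pics/s4.png",cv2.resize(cv2.convertScaleAbs(i,alpha=1.5),None,fx=4,fy=4,interpolation=cv2.INTER_CUBIC))
E
```

```text
clock: 4.3
position: [0.5173, -0.0606, 0.1906]
orientation: [-3.142, -0.001, 3.129]
wrist_force: [-3.4, -1.2, 1.5]
finger_gap: -0.0001
gripper_force: 1.5
```

View pics/s4.png

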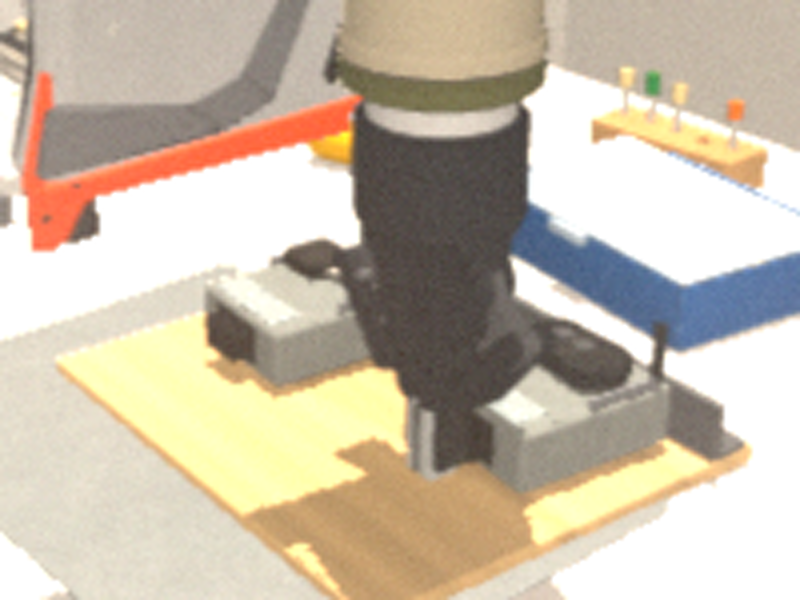

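The fingers are on the button and the tester's rear-right corner, near (665,385), is almost at the stop. I'll carry on in small steps.

```bash
python3 -m jog '[[[-0.001,0,0],[0,0,0]],[[-0.002,0,0],[0,0,0]],[[-0.003,0,0],[0,0,0]],[[-0.004,0,0],[0,0,0]],[[-0.005,0,0],[0,0,0]],[[-0.006,0,0],[0,0,0]],[[-0.006,0,0],[0,0,0]]]'
```

```text
clock: 5.05
position: [0.5231, -0.0609, 0.1906]
orientation: [-3.141, -0.001, 3.129]
wrist_force: [-4.8, -1.9, 2.3]
finger_gap: 0.0
gripper_force: 2.5
```

```bash
python3 -m jog '[[[-0.001,0,0],[0,0,0]],[[-0.002,0,0],[0,0,0]],[[-0.002,0,0],[0,0,0]]]'; python3 -m jog '[[[-0.001,0,0],[0,0,0]],[[-0.002,0,0],[0,0,0]],[[-0.002,0,0],[0,0,0]]]'
```

```text
clock: 5.35
position: [0.524, -0.061, 0.1904]
orientation: [-3.141, -0.005, 3.129]
wrist_force: [-15.9, -3.5, 10.9]
finger_gap: -0.0002
gripper_force: 7.4
clock: 5.65
position: [0.5249, -0.0611, 0.1899]
orientation: [-3.141, -0.008, 3.129]
wrist_force: [-21.6, -4.6, 16.8]
finger_gap: 0.0001
gripper_force: 11.2
```

The force has risen to 22 N, so the stop is taking the push. I'll check the view while holding here.

```bash
python3 -m jog '[[[0,0,0],[0,0,0]],[[0,0,0],[0,0,0]],[[0,0,0],[0,0,0]]]'; python3 - <<'E'
from rig import *
import cv2
s=snapshot("scene");i=s["img"][180:290,290:440,::-1]
cv2.imwrite("pics/s5.png",cv2.resize(cv2.convertScaleAbs(i,alpha=1.5),None,fx=5,fy=5,interpolation=cv2.INTER_CUBIC))
E
```

```text
clock: 5.95
position: [0.5249, -0.0611, 0.1899]
orientation: [-3.141, -0.008, 3.129]
wrist_force: [-21.9, -4.9, 14.0]
finger_gap: 0.0002
gripper_force: 10.7
```

View pics/s5.png

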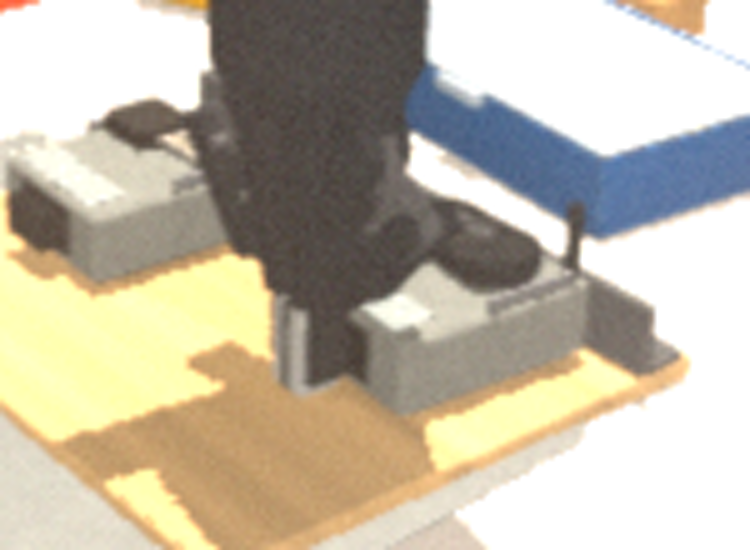

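The tester's rear-right corner at about (588,285) meets the stop face, and the button is pushed in. I'll back straight off, then lift and swing clear so the top camera can see.

```bash
python3 -m jog '[[[0.002,0,0],[0,0,0]],[[0.004,0,0],[0,0,0]],[[0.007,0,0],[0,0,0]],[[0.012,0,0],[0,0,0]],[[0.03,0,0],[0,0,0]],[[0.06,0,0],[0,0,0]],[[0.09,0,0],[0,0,0]],[[0.09,0,-0.05],[0,0,0]],[[0.09,0,-0.1],[0,0,0]],[[0.09,0,-0.15],[0,0,0]],[[0.09,-0.05,-0.2],[0,0,0]],[[0.09,-0.1,-0.2],[0,0,0]],[[0.09,0.15,-0.2],[0,0,0]],[[0.09,0.2,-0.2],[0,0,0]],[[0.09,0.25,-0.2],[0,0,0]],[[0.09,0.3,-0.2],[0,0,0]],[[0.09,0.3,-0.2],[0,0,0]],[[0.09,0.3,-0.2],[0,0,0]],[[0.09,0.3,-0.2],[0,0,0]],[[0.09,0.3,-0.2],[0,0,0]]]'; python3 - <<'E'
from rig import *
import cv2
s=snapshot("top");i=s["img"][150:290,255:435,::-1]
cv2.imwrite("pics/t6.png",cv2.resize(cv2.convertScaleAbs(i,alpha=1.6),(720,560),interpolation=cv2.INTER_CUBIC))
E
```

```text
clock: 8.0
position: [0.4405, 0.2437, 0.3916]
orientation: [3.139, 0.003, 3.131]
wrist_force: [0.9, -0.3, 0.3]
finger_gap: -0.0001
gripper_force: 0.0
```

View pics/t6.png

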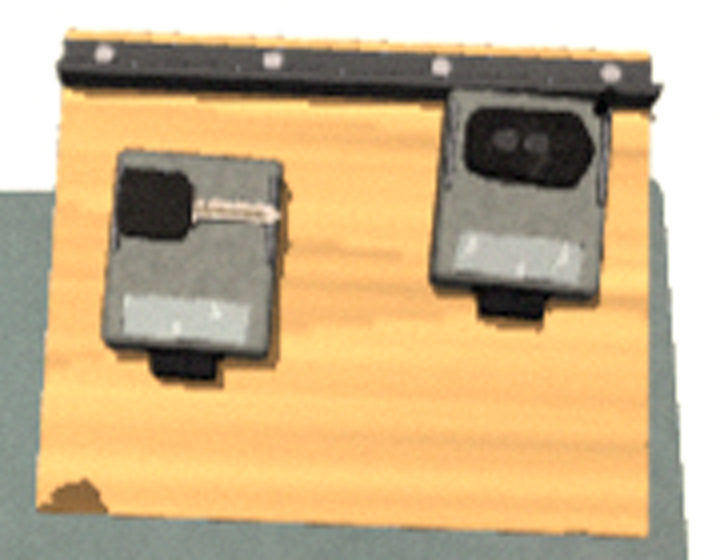

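The tester now sits against the stop, with its front edge at (432,283)–(600,298). The button is out and the key reader is unmoved. Quick numeric check.

```bash
python3 - <<'E'
from h import *
P=lambda u,v,z:ray(255+u/4,150+v/4,z)
a,b=P(432,283,.044),P(600,298,.044); c=P(478,314,.037);d=P(544,319,.037);e=P(447,90,.044);f=P(607,100,.044)
for q in(a,b,c,d,e,f):print(q.round(4))
ang=lambda a,b:np.degrees(np.arctan2(*(b-a)[[1,0]]))
print(ang(b,a)-90,ang(a,e),ang(b,f),ang(d,c)-90)
E
```

```text
[ 0.54   -0.0211  0.044 ]
[ 0.535  -0.0962  0.044 ]
[ 0.5275 -0.0425  0.037 ]
[ 0.526  -0.0721  0.037 ]
[ 0.6296 -0.0272  0.044 ]
[ 0.6266 -0.1002  0.044 ]
-3.7786341886354364 -3.8961749053788077 -2.496954873162156 -2.977785593942272
```

```bash
python3 -c "
from rig import *
print(sign_off())"
```

```text
the job is handed in; nothing more can be done
None
```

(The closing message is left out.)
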